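Slide the board out over the deck edge

ROBOT

A 6-joint arm with a two-finger parallel gripper is mounted at the origin on the work surface. World frame = base frame: x ahead of the robot, y to its left, z up, the work surface at z = 0. Lengths are in m, angles in degrees, forces in N, time in s.
With the tool pointing down it reaches from about 0.325 to 0.775 m from the base axis. Payload 5.5 kg.
Tool frame: the origin (TCP) lies at the centre of the arm's flange, where the gripper is bolted on; the fingertips stand 182 mm ahead of it and the grasp point (between the pads) lies 163 mm ahead of it; z points along the fingers, y is the direction in which the jaws open and shut (so a half turn about z gives the same grasp; the last joint's range is limited). The gripper opens to 88 mm and grips with 3 to 60 N. Pads are 20 mm wide; open, the fingers measure 115 mm over their backs; the gripper's body (75 mm by 178 mm) begins 61 mm behind the grasp point.
Start: joints at [70.72, 5.22, 70.514, -0, 104.267, -3.249], TCP at [0.166, 0.577, 0.405] pointing down, gripper open.
Joint ranges: [-164.24, 164.24], [-49.07, 125.15], [9.68, 141.18], [-86.29, 266.29], [3.28, 154.24], [-151.56, 151.56]. Speed limits (degrees/s): [147.25, 147.25, 172.46, 180, 180, 180].

INTERFACE

Orientations are given as [roll, pitch, yaw] about the fixed x, y, z axes, in that order (R = Rz(yaw) Ry(pitch) Rx(roll)).
In Python, from station import r gives the robot as it stands. The module is installed in compiled form; this text tells all that it offers. Calls block until the motion is done:
- r.reach(position, orientation): joint-space move of the TCP to a pose.
- r.servo_line(position, rotation=None, speed=0.15): straight line of the TCP; rotation=None keeps the orientation; speed is the mean speed in m/s.
- r.move_joints(angles): joint-space move.
- r.let_go() and r.grab(squeeze=None): open the fingers fully, or close them until they stop; squeeze is the grip in N (None keeps the last).
- r.wait(seconds).
- r.inverse_kinematics(position, orientation): joint angles nearest the present ones, or None.
- r.sense(): the state.
- r.snapshot(name): name is "scene" or "top" or "wrist"; returns a dict with "frame" (480x640x3 uint8, red, green, blue), "fx", "fy", "cx", "cy" (pixels), "R" (3x3) and "t" (3): a world point X has camera coordinates R X + t. Camera axes: x right, y down, z forward; pixel columns grow to the right and rows downward; lengths in m; the calibration is good to about 2 mm. A picture is of the moment at which its call begins. There is no depth.
A pose or a line that the arm cannot do raises r.IKError and nothing moves.
- r.hand_in(): hands the job in, once; it reports no verdict.
The state is a dict: "clock": time; "joints": joint angles; "joint_vel": joint speeds; "joint_torque": joint torques, N m; "tcp_pos": TCP position; "orientation": TCP orientation; "contact_force": force on the tool from outside, world axes, zero at the start; "torque": the same for the moment, N m; "opening": finger opening in m.
Only numpy, scipy, OpenCV 4.12 (cv2) and the standard library are available. Lean on these libraries where they do the work, as an engineer would, in place of code of your own. Each camera call takes 0.05 s, during which the arm holds its last target.

TASK

In the pull-out basket, push the thin wooden board along the raised steel deck towards the basket's white front panel until its front end sticks out 30 mm past the edge of the deck, square to that edge, so that somebody can get their fingers under it. Keep the board flat and sliding the whole way: do not lift it, tip it or pick it up. Leave the tubs, ramekins, brush and skewer where they stand.

Things in the scene. Friction and masses are not known exactly. Their poses are not given: they have to be found in the camera images.
- deck_edge (a point): middle of the deck's front edge, on its top face. The deck is the flat raised steel step, 420 mm wide and 330 mm long, top 60 mm above the work surface, filling the rear of the basket. Axes: x along the edge, -y out over the well towards the white front panel, +y back over the deck, z up
- basket: steel wire pull-out basket, does not move; origin under its middle at work-surface height, axes as deck_edge. In front of the deck lies its well, floor 48 mm below the deck. White front panel 120 mm tall, 270 mm from the deck edge. The wire rim (210 mm to either side of the middle, and 330 mm behind the edge) stands 25 mm above the deck
- board_center (a point): centre of the wooden board (half-way up), a loose flat rectangle 110 mm wide (its x), 160 mm long (its y) and 10 mm thick, about 0.1 to 0.2 kg, lying on the deck, its long sides pointing roughly across the edge; its far end has free deck behind it. Axes: -y towards its front end, z up
- board_front (a point): middle of the board's front end (the end face nearest the deck edge), half-way up; 80 mm from board_center along the board's -y; same axes as the board
- tub_a: closed square white plastic tub with a grey hinged flip top, 70 x 70 mm, 59 mm tall; origin at the centre of its underside. Leave it alone (on the deck)
- tub_b: closed square white plastic tub with a grey hinged flip top, 70 x 70 mm, 59 mm tall; origin at the centre of its underside. Leave it alone (on the deck)
- tub_c: closed square white plastic tub with a grey hinged flip top, 70 x 70 mm, 59 mm tall; origin at the centre of its underside. Leave it alone (in the well)
- ramekin_a: white ceramic ramekin, 74 mm across, 40 mm tall; origin at the centre of its underside. Leave it alone (on the deck)
- ramekin_b: white ceramic ramekin, 74 mm across, 40 mm tall; origin at the centre of its underside. Leave it alone (in the well)
- brush: silicone brush with rigid grey handle, lying in the well along the basket, 180 mm long, up to 34 mm wide, 12 mm thick; origin about its middle, on its underside. Leave it alone
- skewer: short flat stainless skewer with a ring end, lying in the well along the basket, 175 mm long, 3 mm thick; origin about its middle, on its underside. Leave it alone
- board: the same wooden board, with its origin at the centre of its underside and the same axes

How it is judged (in metres and radians):
At the end, for the whole second after the job is handed in: The board lies flat and still on the deck, its front end 22 to 38 mm past the deck's edge, square to the edge within about 7 degrees (0.12 rad) and within 120 mm of the edge's middle; every tub, ramekin, brush and skewer is within 20 mm of where it started (y of board_front in the frame of deck_edge between -0.038 and -0.022 m and angle between the y axis of board_front and the y axis of deck_edge, either way round below 0.12 rad and z of board_front in the frame of deck_edge between 0 and 0.01 m and angle between board_front's own z axis and vertical below 0.04 rad and x of board_front in the frame of deck_edge between -0.12 and 0.12 m and linear speed of board below 0.01 m/s and distance of each of tub_a, tub_b, tub_c, ramekin_a, ramekin_b, brush, skewer from where it was at the start of the episode below 0.02 m); the robot touches nothing.
It fails at once if the board is lifted off the deck (z of board_center in the frame of deck_edge above 0.017 m).
It fails at once if the board is tipped or falls off the deck (angle between board_front's own z axis and vertical above 0.12 rad or z of board_center in the frame of deck_edge below -0.01 m).
It fails at once if a bystander is shifted by 20 mm or more (distance of any of tub_a, tub_b, tub_c, ramekin_a, ramekin_b, brush, skewer from where it was at the start of the episode above 0.02 m).
It also fails if it takes over 38 s, if anything falls off the work surface, if the arm or the gripper's body presses on something with over 40 N, if the wrist force passes 120 N, or if a joint passes its speed limit or range.

## Working session

There is one attempt and no reset: what is moved stays moved. The work goes in short steps, each a Python script; the robot and the scene stay as the last script left them, time stands still between calls to the robot, and variables do not carry over. Pictures are saved under pics/ and viewed, and the job is handed in when it is done.

```bash
mkdir -p pics
python3 - <<'E'
from station import r
import cv2
for n in ("scene","top","wrist"):
    s=r.snapshot(n); cv2.imwrite(f"pics/{n}0.png",s["frame"][:,:,::-1])
    print(n,s["fx"],s["cx"],s["cy"],s["R"],s["t"])
st=r.sense();print(st["clock"],st["tcp_pos"],st["orientation"],st["opening"])
E
```

```text
scene 478.9176623829763 316.81221934796616 242.56087170639998 [[ 0.8535449   0.5209091   0.01071511]
 [ 0.40119879 -0.64399225 -0.65139352]
 [-0.33241636  0.5602925  -0.7586644 ]] [-0.43273039 -0.21174604  1.08139669]
top 509.67451991247344 314.47409342544944 237.32723058806823 [[ 1.14318558e-02 -9.99934599e-01  3.33459930e-04]
 [-9.95440058e-01 -1.14120535e-02 -9.47040390e-02]
 [ 9.47016507e-02  7.50703542e-04 -9.95505416e-01]] [-0.07608488  0.54393416  0.96661116]
wrist 368.3083243771831 322.5919319940305 240.22671959165973 [[ 0.27646424  0.96102129 -0.00236561]
 [ 0.9206028  -0.26412875  0.28762214]
 [ 0.27578618 -0.08169502 -0.95774104]] [-0.59927513 -0.0358691   0.39128006]
0.15 [0.16570695 0.57671735 0.40377137] [-1.79914928e+02 -2.85818914e-03  1.63968455e+02] 0.0880145317155138
```

View pics/scene0.png

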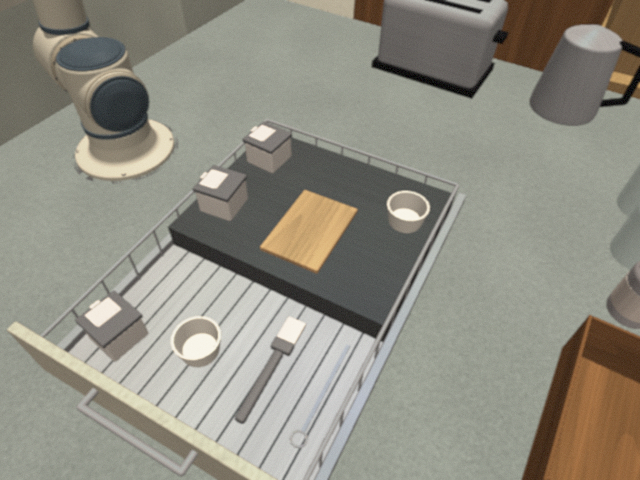

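View pics/top0.png

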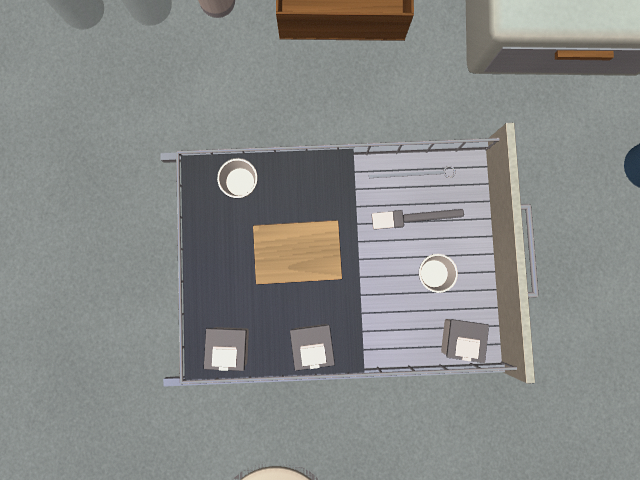

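View pics/wrist0.png

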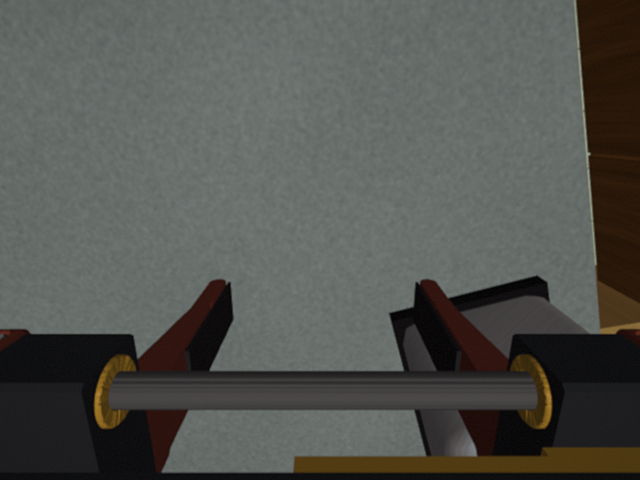

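```bash
cat > h.py <<'E'
import numpy as np,cv2
from station import r
def cast(s,uv,z):
    uv=np.atleast_2d(uv).astype(float)
    d=np.c_[(uv[:,0]-s["cx"])/s["fx"],(uv[:,1]-s["cy"])/s["fy"],np.ones(len(uv))]
    R=np.array(s["R"]);C=-R.T@np.array(s["t"]);w=d@R
    return C+w*((z-C[2])/w[:,2])[:,None]
def board(s,roi=None):
    f=s["frame"];h=cv2.cvtColor(f,cv2.COLOR_RGB2HSV)
    m=((h[...,1]>90)&(h[...,2]>100)&(h[...,0]>8)&(h[...,0]<25)).astype(np.uint8)
    m[:100]=0;m[400:]=0;m[:,:160]=0;m[:,480:]=0
    cs,_=cv2.findContours(m,cv2.RETR_EXTERNAL,cv2.CHAIN_APPROX_NONE)
    c=max(cs,key=cv2.contourArea)
    p=cast(s,c[:,0],0.070)[:,:2]
    (cx,cy),(a,b),an=cv2.minAreaRect((p*1000).astype(np.float32))
    return np.array([cx,cy])/1000,(a,b,an),cv2.boxPoints(((cx,cy),(a,b),an))/1000
def edge(s):
    f=s["frame"];g=cv2.cvtColor(f,cv2.COLOR_RGB2GRAY).astype(float)
    pts=[]
    for v in range(165,365):
        row=g[v,345:375];d=np.diff(cv2.GaussianBlur(row[None],(5,1),0)[0])
        i=np.argmax(d)
        if d[i]>10: pts.append((345+i+.5,v))
    p=cast(s,pts,0.060)[:,:2].astype(np.float32)
    vx,vy,x,y=cv2.fitLine(p,cv2.DIST_HUBER,0,0.001,0.001).ravel()
    return (vx,vy,x,y),p
E
python3 - <<'E'
from h import *
s=r.snapshot("top");print("cam",-np.array(s["R"]).T@s["t"])
c,b,bx=board(s);print(c,b);print(bx)
e,p=edge(s);print(e,len(p),np.degrees(np.arctan2(e[1],e[0])));n=np.array([-e[1],e[0]])*(1 if e[0]>0 else -1)
print("resid",np.std((p-[e[2],e[3]])@n), "corner dist",(bx-[e[2],e[3]])@n)
# deck extents: black corners approx
print(cast(s,[(354,148),(364,374),(182,154),(184,378)],.06))
f=s["frame"];big=cv2.resize(f[130:390,160:440],None,fx=2.5,fy=2.3);cv2.imwrite("pics/t1.png",big[:,:,::-1])
# tubs/ramekin top approx
print("tubA(rear),tubB top corners",cast(s,[(206,329),(246,329),(246,370),(204,370),(291,328),(329,326),(334,368),(295,370)],.119))
print("ramA rim",cast(s,[(238,159),(238,197),(218,178),(257,178)],.10))
E
```

```text
cam [ 0.45078397 -0.07059813  1.01380478]
[ 0.51338245 -0.03756358] (109.66905975341797, 159.0511016845703, 4.111376762390137)
[[ 0.4529874   0.03782593]
 [ 0.46439064 -0.12081587]
 [ 0.57377744 -0.1129531 ]
 [ 0.5623743   0.0456887 ]]
(np.float32(0.99861157), np.float32(0.052677967), np.float32(0.48586926), np.float32(-0.15352073)) 192 3.0196226
resid 0.003580148 corner dist [0.19281314 0.0337909  0.03588049 0.19490272]
[[ 0.71391816 -0.14347743  0.06      ]
 [ 0.29090376 -0.16353815  0.06      ]
 [ 0.69843022  0.1848749   0.06      ]
 [ 0.27997656  0.16612298  0.06      ]]
tubA(rear),tubB top corners [[ 0.37410289  0.11630889  0.119     ]
 [ 0.37489374  0.04696542  0.119     ]
 [ 0.30522635  0.04528233  0.119     ]
 [ 0.30440404  0.11754923  0.119     ]
 [ 0.37749601 -0.03102322  0.119     ]
 [ 0.38167485 -0.09688882  0.119     ]
 [ 0.31032452 -0.10612031  0.119     ]
 [ 0.30618578 -0.03903397  0.119     ]]
ramA rim [[0.67990226 0.07149289 0.1       ]
 [0.6096253  0.06969058 0.1       ]
 [0.64421884 0.10700551 0.1       ]
 [0.64503578 0.03599145 0.1       ]]
```

View pics/t1.png

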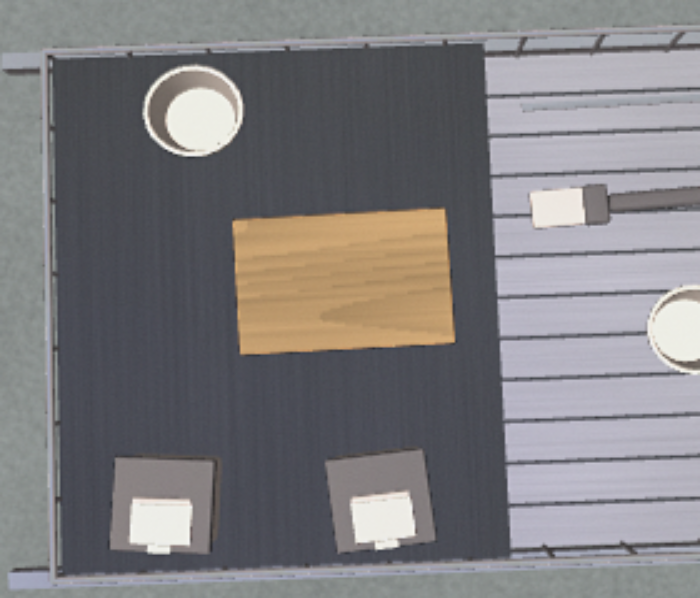

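```bash
cat >> h.py <<'E'
def frame(s):
    e,p=edge(s)
    for _ in range(6):
        d=np.array(e[:2]);d=d*np.sign(d[0]);n=np.array([-d[1],d[0]])
        q=(p-np.array(e[2:]))@n;q-=np.median(q)
        k=np.abs(q)<max(.0015,2*np.median(np.abs(q)));p=p[k]
        e=cv2.fitLine(p,cv2.DIST_HUBER,0,0.001,0.001).ravel()
    d=np.array(e[:2]);d=d*np.sign(d[0]);n=np.array([-d[1],d[0]])
    return np.array(e[2:]),d,n,len(p),np.std((p-e[2:])@n)
E
python3 - <<'E'
from h import *
s=r.snapshot("top");o,d,n,k,sd=frame(s);c,b,bx=board(s)
print(o,d,np.degrees(np.arctan2(d[1],d[0])),k,sd)
print("corners u,v",np.c_[(bx-o)@d,(bx-o)@n],"c",(c-o)@d,(c-o)@n)
mid=cast(s,[(354,148),(364,374)],.06)[:,:2].mean(0);print("mid u,v",(mid-o)@d,(mid-o)@n)
a=np.degrees(np.arctan2(d[1],d[0]))
np.savez("fr.npz",o=o,d=d,n=n,a=a,u=(c-o)@d)
for v in (.226,.14):
  for yaw in (90+a,a-90):
    for z in (.40,.2465):
      q=o+d*((c-o)@d)+n*v;print(v,yaw,z,q,r.inverse_kinematics([*q,z],[180,0,yaw]))
S=r.snapshot("wrist");R=np.array(S["R"]);print("wristcam",-R.T@S["t"])
E
```

```text
[ 0.49256468 -0.15315856] [0.9986478 0.0519858] 2.97991 189 0.0005717611
corners u,v [[-0.02959528  0.1927837 ]
 [-0.02645458  0.0337636 ]
 [ 0.08319306  0.03592919]
 [ 0.08005245  0.19494928]] c 0.026798915886067587 0.11435644220267689
mid u,v 0.009814817040343381 -0.0008606245685706668
0.226 92.97991 0.4 [0.50757857 0.07392901] [ 4.48622510e+00 -8.25898605e+00  8.42269035e+01 -2.54444375e-14
  1.04032083e+02  1.50631330e+00]
0.226 92.97991 0.2465 [0.50757857 0.07392901] [ 4.48622510e+00 -6.71663627e+00  9.84138300e+01 -2.54444375e-14
  8.83028062e+01  1.50631330e+00]
0.226 -87.02009 0.4 [0.50757857 0.07392901] None
0.226 -87.02009 0.2465 [0.50757857 0.07392901] None
0.14 92.97991 0.4 [ 0.51204934 -0.0119547 ] [ -5.14362237  -8.37383958  84.330808     0.         104.04303158
  -8.12353417]
0.14 92.97991 0.2465 [ 0.51204934 -0.0119547 ] [-5.14362237 -6.83518312 98.52299341  0.         88.31218972 -8.12353417]
0.14 -87.02009 0.4 [ 0.51204934 -0.0119547 ] None
0.14 -87.02009 0.2465 [ 0.51204934 -0.0119547 ] None
wristcam [0.09079021 0.59841101 0.384111  ]
```

Run:
```python
from h import *
F=np.load("fr.npz");o,d,n,a,u=[F[k] for k in "odnau"]
P=lambda v,z:[*(o+d*u+n*v),z]
ori=[180,0,90+float(a)]
r.reach(P(.226,.38),ori)
s=r.snapshot("top");cv2.imwrite("pics/t2.png",s["frame"][:,:,::-1])
r.servo_line(P(.226,.252),speed=.12)
r.servo_line(P(.226,.2465),speed=.03)
st=r.sense();print(st["clock"],st["tcp_pos"],st["contact_force"],st["orientation"])
s=r.snapshot("scene");cv2.imwrite("pics/s2.png",s["frame"][:,:,::-1])
```

```text
4.075 [0.50753394 0.07392951 0.24639201] [-0.42262244  0.21988643  0.29907262] [-1.79988341e+02 -6.07192263e-04  9.29815491e+01]
```

View pics/s2.png

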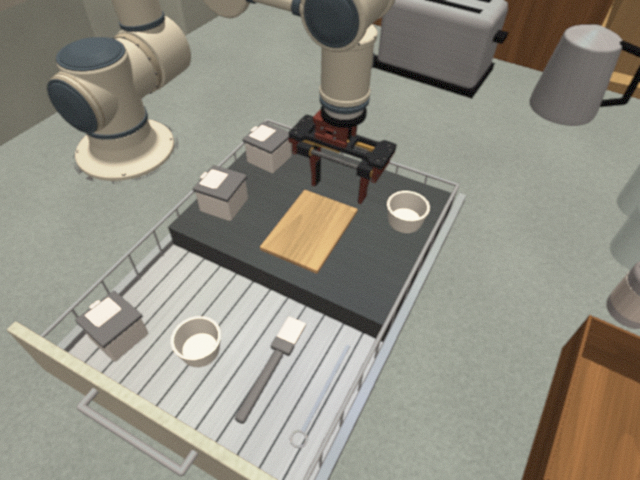

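The fingertips (about (315,185) and (362,198)) stand just above the deck behind the board's rear end, clear of the ramekin and tubs. Next I push slowly, stopping about 10 mm short.

Run:
```python
from h import *
F=np.load("fr.npz");o,d,n,a,u=[F[k] for k in "odnau"]
P=lambda v,z:[*(o+d*u+n*v),z]
for v,sp in ((.207,.04),(.195,.03),(.175,.03),(.152,.03)):
    r.servo_line(P(v,.2465),speed=sp)
    st=r.sense();print(v,st["clock"],np.round(st["tcp_pos"],4),np.round(st["contact_force"],2))
r.wait(.3)
s=r.snapshot("top");cv2.imwrite("pics/t3.png",s["frame"][:,:,::-1])
s=r.snapshot("scene");cv2.imwrite("pics/s3.png",s["frame"][:,:,::-1])
```

```text
0.207 4.75 [0.5086 0.0547 0.2465] [0.1  0.55 1.01]
0.195 5.3 [0.5092 0.0428 0.2465] [-0.17  0.18 -0.04]
0.175 6.1167 [0.5102 0.0229 0.2465] [-0.26  0.21 -0.38]
0.152 7.0333 [ 0.5114 -0.      0.2465] [ 0.65 -1.14 -0.78]
```

View pics/t3.png

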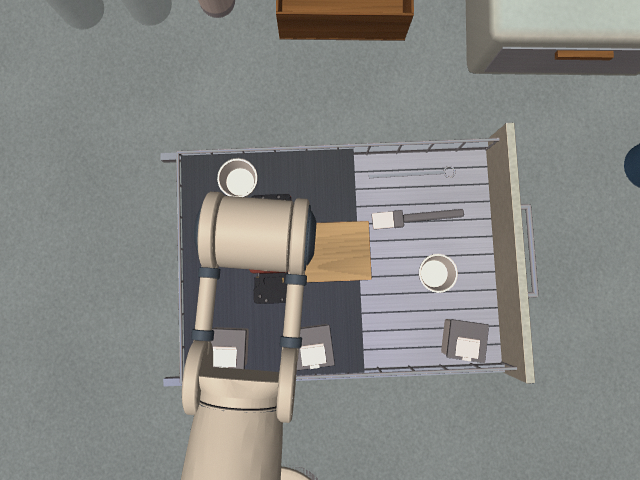

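View pics/s3.png

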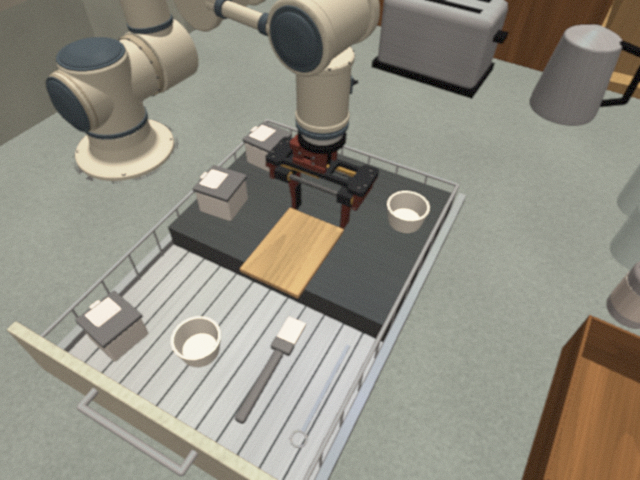

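The board's front end (column ~371, rows 222-280) is now just past the deck edge (~358). The other objects haven't moved. I'll measure the overhang.

```bash
cat >> h.py <<'E'
def front(s):
    f=s["frame"].astype(float);F=np.load("fr.npz")
    w=f[...,0]-f[...,2]; pts=[]
    for v in range(228,275):
        row=cv2.GaussianBlur(w[v:v+1,345:410],(5,1),0)[0];d=-np.diff(row);i=int(np.argmax(d))
        if 0<i<len(d)-1:
            den=d[i-1]-2*d[i]+d[i+1];i=i+(.5*(d[i-1]-d[i+1])/den if den else 0)
        pts.append((345+i+.5,v))
    p=cast(s,pts,.070)[:,:2].astype(np.float32)
    e=cv2.fitLine(p,cv2.DIST_HUBER,0,.001,.001).ravel()
    return np.median((p-F["o"])@F["n"]),np.degrees(np.arctan(e[1]/e[0]))-float(F["a"])
E
python3 - <<'E'
from h import *
s=r.snapshot("top");print(front(s))
E
```

```text
(np.float32(-0.0206573), np.float32(-0.03374791))
```

Run:
```python
from h import *
F=np.load("fr.npz");o,d,n,a,u=[F[k] for k in "odnau"]
P=lambda v,z:[*(o+d*u+n*v),z]
r.servo_line(P(.142,.2465),speed=.02)
r.wait(.3);print(r.sense()["tcp_pos"],front(r.snapshot("top")))
r.servo_line(P(.165,.2465),speed=.04)
r.servo_line(P(.18,.38),speed=.12)
r.reach([.25,.45,.40],[180,0,150])
s=r.snapshot("top");print(front(s));cv2.imwrite("pics/t4.png",s["frame"][:,:,::-1])
c,b,bx=board(s);print(b,np.c_[(bx-o)@d,(bx-o)@n])
S=r.snapshot("scene");cv2.imwrite("pics/s4.png",S["frame"][:,:,::-1]);print(r.sense()["clock"])
```

```text
[ 0.51194391 -0.00989655  0.24649302] (np.float32(-0.030638166), np.float32(-0.21206403))
(np.float32(-0.030643795), np.float32(-0.21780682))
(109.32351684570312, 158.7514190673828, 2.9372942447662354) [[-0.02964511  0.12850904]
 [-0.02976318 -0.0302423 ]
 [ 0.07956024 -0.03032363]
 [ 0.07967831  0.12842774]]
12.375
```

View pics/t4.png

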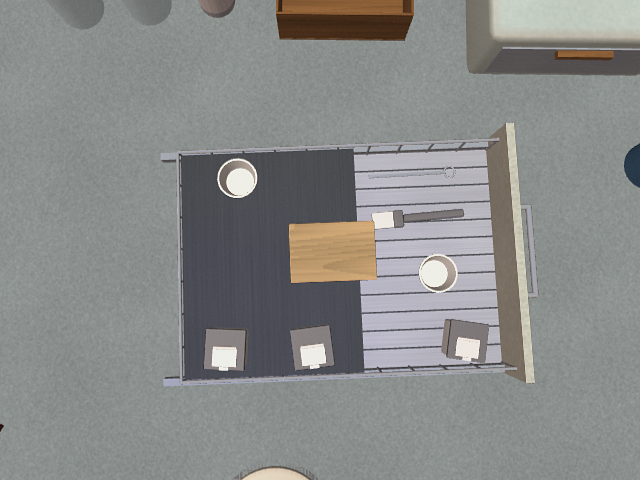

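View pics/s4.png

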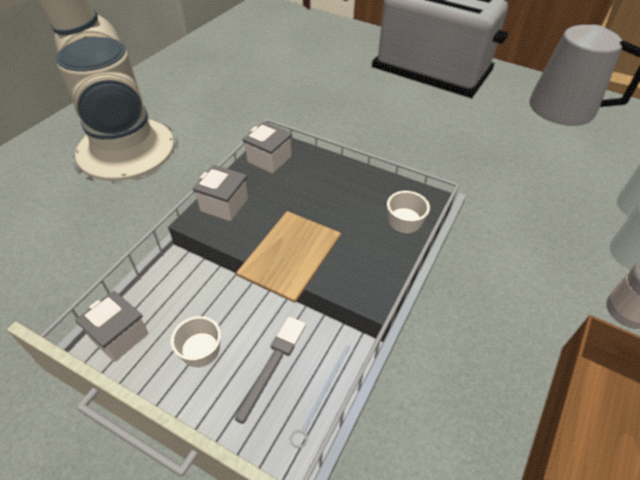

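The board's front end (column ~377) is past the deck edge (~359) and parallel to it. The board is flat, every other object is where it was, and the arm is clear.

```bash
python3 -c "
from station import r
r.hand_in()"
```

```text
the job is handed in; nothing more can be done
```

I pushed the board straight towards the front panel with both open fingertips against its rear end. I stopped about 10 mm short to measure, finished the push, backed off and handed in at about 12.4 s of the 38 s. `hand_in` reports no verdict.

| Last check (top camera) | Measured | Needed |
|---|---|---|
| Overhang past the deck edge | 30.2–30.6 mm | 22–38 mm |
| Angle to the edge | within about 0.2° | within about 7° |
| Board centre from the edge's middle | about 15 mm | within 120 mm |

In the pictures the board lies flat and the tubs, ramekins, brush and skewer have not visibly moved; I did not measure their positions. The arm ended well clear of everything.

**Disagreement:** working from the fingertip position instead of the image gives about 28 mm of overhang, roughly 2.5 mm less but still in range. The board also measured about 1 mm shorter in the image than its stated 160 mm.

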